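# Put the drill-press clamping set back in its fitted caddy

### The arm

A 6-joint arm with a two-finger parallel gripper is mounted at the origin on a cart in front of the work surface, level with it; the furniture and walls round the work are solid. World frame = base frame: x ahead of the robot, y to its left, z up, the work surface at z = 0. Lengths are in m, angles in degrees, forces in N, time in s.
With the tool pointing down it reaches from about 0.25 to 0.725 m from the base axis. Payload 4 kg.
Tool frame: the origin (TCP) lies on the centre line of the jaws, within the pads' length; the fingertips stand 22 mm ahead of it and the grasp point (between the pads) lies 3 mm ahead of it; z points along the fingers, y is the line along which they close (so a half turn about z gives the same grasp; the last joint's range is limited). The gripper opens to 85 mm and grips with 20 to 120 N. Pads are 22 mm wide; open, the fingers measure 114 mm over their backs; the gripper's body (76 mm by 85 mm) begins 54 mm behind the grasp point. The pads swing forward as they close: fully open they stand 13 mm farther back than shut.
Start: joints at [-66.062, 13.785, 0.286, 76.501, 0, 90], TCP at [0.203, -0.457, 0.253] pointing down, gripper open.
Joint ranges: [-155.79, 155.79], [-60.16, 107.12], [-62.33, 73.08], [-114, 123.19], [-81.49, 82.49], [-180, 180]. Speed limits (degrees/s): [159.86, 159.86, 180, 180, 180, 180].

### API

Orientations are given as a 3x3 rotation matrix whose columns are the frame's x, y, z axes.
In Python, from station import bot gives the robot as it stands.
- The arm moves only by the tool drive_tool, never from a script. Its argument "series" is a list of rows, each a list of 7 numbers: the finger opening in cm, from 0 to 8.54, then the shift along the world's x, y, z in shares of 100 cm (1.0 is 100 cm), then the turn, a rotation vector about the world's x, y, z in normalised numbers (1 is pi rad). A call has exactly 10 rows; each row is the pose to reach, as a shift and turn from the pose commanded when the call began; what a row does not reach only later rows make up. A row lasts 1/12 s, in which the tool goes at most 41.7 mm and 7.16 degrees, less where a joint would pass 70% of its speed; a pose out of reach is approached as far as the arm can. Shift and turn numbers lie between -1 and 1, and a call with a number outside is refused. A call with a gripper value outside its range is refused whole. The fingers move at their own pace and stop on an object; "newtons" is the grip in N (left out, the last holds). Time passes only in rows, so rows that repeat a pose let the fingers close, or fill a call up. It gives the time, the measured TCP pose, the force, the opening and the grip force at its end, in the units of the state.
- bot.get_obs(): the state, without advancing time (a new reading comes with each control period).
- bot.get_image(name): name is "side" or "top" or "wrist"; returns a dict with "image" (480x640x3 uint8, blue, green, red), "z_map" (480x640 float32, m along the optical axis (not along the pixel's ray), 0 where there is no reading), "mtx" (3x3 intrinsics, pixels), "T" (4x4, takes a point from camera to world coordinates); the wrist camera has in their place "mount" (4x4, takes a point from camera to tool coordinates, whose origin is the TCP and whose axes are the flange's). Camera axes: x right, y up, looking along -z (the intrinsics and any distortion apply to the point x, -y, -z); pixel columns grow to the right and rows downward; lengths in m; the calibration is good to about 2 mm. The wrist camera is an equidistant fisheye: a pixel r from the principal point sees the ray r / f radians off the axis. A picture is of the moment at which its call begins: read the wrist's pose just before it.
- bot.hand_in(): hands the job in; it is judged then, once.
Trained networks look in a picture, given as the dict that the camera call returned (one of the last four; its "shot" number tells which), for a name from the list of things; names that differ only in an ending like _2 or _b are one class to them, and where a whole thing is asked for, a point or a joint stands for the part that bears it (a point fixed in the world has none). Each returns a list of dicts, best first, with "conf" (0 to 1); they miss things now and then, are a little off and sometimes report something else, mostly with a low value. They report only what shows in the picture. A call takes as long as a camera call. They do not tell look-alikes from the thing itself.
- bot.look_for(picture, query): "centre" ([x, y, z] in m, in the coordinates of the camera as it stood for that picture, good to about 4 mm: the middle of the surface that is visible of it).
- bot.spot_point(picture, query): "centre" ([x, y, z] in m, in the coordinates of the camera as it stood for that picture, good to about 4 mm: a listed point, or the origin of a listed thing).
The state is a dict: "time": time; "joints": joint angles; "dq": joint speeds; "tau": joint torques, N m; "position": TCP position; "orientation": TCP orientation; "contact_force": force on the tool from outside, world axes, zero at the start; "wrist_torque": the same for the moment, N m; "width": finger opening in m; "gripper_force": force on a finger pad.
Only numpy, scipy, OpenCV 4.12 (cv2) and the standard library are available. Lean on these libraries where they do the work, as an engineer would, in place of code of your own. Each camera call takes 0.05 s, during which the arm holds its last target. There are 200 camera calls.

### The job

Put the four pieces of the drill-press clamping set back in the wooden caddy, each upright and fully down in the pocket of its own outline: the vee block in the square pocket, the step block in the long one, the hexagonal nut in the hexagonal one and the round spacer in the round one. The plain square block (no groove) and the plain bar (no steps) do not belong to the set: leave them where they stand.

Things in the scene. Friction and masses are not known exactly. Their poses are not given: they have to be found in the camera images.
- vee_block: Steel vee block, 46 x 46 mm, 42 mm high, about 0.5 kg, with a V-shaped groove 32 mm wide and 16 mm deep along its top. Loose, bare steel, standing on the bench at the start. Origin: centre of its underside; z up, x along the groove (the smooth full-height side faces look along y).
- step_block: Steel step block, 66 mm long (x), 28 mm wide (y), a staircase of four steps each 16.5 mm long, 18, 28, 38 and 48 mm high from the -x end to the +x end; about 0.45 kg; best gripped across its width over the two tall steps, about 16 mm to +x of its middle. Loose, bare steel, standing on the bench at the start. Origin: centre of its underside; z up.
- hex_nut: Long hexagonal steel coupling nut with a bore, 36 mm across flats, 41.5 mm across corners, 45 mm high, standing on end, about 0.25 kg. Loose, bare steel, standing on the bench at the start. Origin: centre of its underside; z up, y at right angles to one pair of flats.
- round_spacer: Round steel spacer tube with an 18 mm bore, 38 mm in diameter, 45 mm high, standing on end, about 0.28 kg. Loose, bare steel, standing on the bench at the start. Origin: centre of its underside; z up.
- plain_block: Look-alike that is not part of the set: plain steel block 46 x 46 mm, 42 mm high, flat top without a groove. Stays where it is. Loose, bare steel, standing on the bench at the start. Origin: centre of its underside; z up.
- plain_bar: Look-alike that is not part of the set: plain steel bar 66 (x) x 28 (y) mm, 48 mm high, flat top without steps. Stays where it is. Loose, bare steel, standing on the bench at the start. Origin: centre of its underside; z up.
- insert_square: Place of the vee block. One of four light wood inserts, 95 x 95 x 20 mm, fixed two by two, 100 mm apart, any order, in a wooden tray 212 mm square with a 30 mm rim. Pocket in the middle of its top, 14 mm deep, dark floor, 62 x 62 mm square. Origin: centre of its underside, 6 mm above the bench; pocket floor 6 mm, top face 20 mm above the origin; z up, x, y along its sides.
- insert_long: Place of the step block. One of four light wood inserts, 95 x 95 x 20 mm, fixed two by two, 100 mm apart, any order, in a wooden tray 212 mm square with a 30 mm rim. Pocket in the middle of its top, 14 mm deep, dark floor, oblong, 80 (x) x 44 (y) mm. Origin: centre of its underside, 6 mm above the bench; pocket floor 6 mm, top face 20 mm above the origin; z up, x, y along its sides.
- insert_hex: Place of the hexagonal nut. One of four light wood inserts, 95 x 95 x 20 mm, fixed two by two, 100 mm apart, any order, in a wooden tray 212 mm square with a 30 mm rim. Pocket in the middle of its top, 14 mm deep, dark floor, hexagonal, 54 mm across flats. Origin: centre of its underside, 6 mm above the bench; pocket floor 6 mm, top face 20 mm above the origin; z up, x, y along its sides.
- insert_round: Place of the round spacer. One of four light wood inserts, 95 x 95 x 20 mm, fixed two by two, 100 mm apart, any order, in a wooden tray 212 mm square with a 30 mm rim. Pocket in the middle of its top, 14 mm deep, dark floor, round, 54 mm in diameter. Origin: centre of its underside, 6 mm above the bench; pocket floor 6 mm, top face 20 mm above the origin; z up, x, y along its sides.
Things that resemble listed ones, but are neither listed nor needed, are in the scene too. What is shaped like the hex_nut but purple is not meant.

How it is judged (in metres and radians):
At the end, for the whole second after the job is handed in: Each of the four pieces stands on the floor of its own pocket (within 15 mm of the insert's centre, underside 3 to 9.5 mm above the insert's origin, upright within 0.1 rad), released and at rest; the plain block and the plain bar are within 20 mm of where they started (horizontal distance between vee_block and insert_square below 0.015 m and z of vee_block in the frame of insert_square between 0.003 and 0.0095 m and angle between each of vee_block, step_block, hex_nut, round_spacer's own z axis and vertical below 0.1 rad and linear speed of each of vee_block, step_block, hex_nut, round_spacer below 0.02 m/s and horizontal distance between step_block and insert_long below 0.015 m and z of step_block in the frame of insert_long between 0.003 and 0.0095 m and horizontal distance between hex_nut and insert_hex below 0.015 m and z of hex_nut in the frame of insert_hex between 0.003 and 0.0095 m and horizontal distance between round_spacer and insert_round below 0.015 m and z of round_spacer in the frame of insert_round between 0.003 and 0.0095 m and distance of each of plain_block, plain_bar from where it was at the start of the episode below 0.02 m); the robot touches nothing.
It fails at once if A plain block or bar that does not belong to the set is moved more than 20 mm (distance of any of plain_block, plain_bar from where it was at the start of the episode above 0.02 m).
It also fails if it takes over 93 s, if anything falls off the work surface, if the arm or the gripper's body presses on something with over 40 N, if the wrist force passes 120 N, or if a joint passes its speed limit or range.

## Working session

There is one attempt and no reset: what is moved stays moved. The work goes in short steps, Python scripts to look and compute and a tool call to move; the robot and the scene stay as the last step left them, time stands still between calls to the robot, and variables do not carry over. Pictures are saved under pics/ and viewed, at most 14 in all, crops included, and the job is handed in when it is done.

Besides the shell and the picture viewer there is one more tool, called by a JSON object that holds its "op" and its "data", one argument or row to a line. drive_tool: Moves the arm, as the interface text tells. Its arguments: {"type":"object","properties":{"series":{"type":"array","items":{"type":"array","items":{"type":"number"}}},"newtons":{"type":"number"}},"required":["series"]}

```bash
mkdir -p pics; ls; cat > h.py <<'E'
import numpy as np, cv2
from station import bot
def world(p,pts):
    return (p["T"]@np.append(pts,1))[:3]
def px(p,w):
    c=np.linalg.inv(p["T"])@np.append(w,1); m=p["mtx"]
    return (m[0,0]*c[0]/-c[2]+m[0,2], m[1,1]*-c[1]/-c[2]+m[1,2])
def cloud(p):
    z=p["z_map"]; m=p["mtx"]; v,u=np.mgrid[:480,:640]
    P=np.stack([(u-m[0,2])/m[0,0]*z,-(v-m[1,2])/m[1,1]*z,-z,np.ones_like(z)],-1)
    return (P@p["T"].T)[...,:3]
E
python3 - <<'E'
from h import *
o=bot.get_obs(); print({k:np.round(v,3) for k,v in o.items()})
for n in ("top","side"):
    p=bot.get_image(n); cv2.imwrite(f"pics/{n}0.png",p["image"]); print(n,p.keys(),np.round(p["mtx"],1),np.round(p["T"],3))
    np.savez(f"{n}0.npz",image=p["image"],z_map=p["z_map"],mtx=p["mtx"],T=p["T"])
    for q in "vee_block step_block hex_nut round_spacer plain_block plain_bar insert_square insert_long insert_hex insert_round".split():
        for d in bot.spot_point(p,q)[:4]:
            w=world(p,d["centre"]); print(q,round(d["conf"],2),np.round(w,3),np.round(px(p,w)))
E
```

```text
pics
{'time': np.float64(0.0), 'joints': array([-6.6061e+01,  1.3829e+01,  2.1300e-01,  7.6501e+01, -2.0000e-03,
        9.0000e+01]), 'dq': array([ 0.021,  0.027,  0.071, -0.056,  0.037,  0.085]), 'tau': array([ 2.0000e-03, -3.7232e+01,  2.5241e+01,  1.7000e-02,  0.0000e+00,
        0.0000e+00]), 'position': array([ 0.203, -0.456,  0.252]), 'orientation': array([[ 0.914,  0.406, -0.001],
       [ 0.406, -0.914,  0.002],
       [-0.   , -0.002, -1.   ]]), 'contact_force': array([ 0.879, -0.159, -0.506]), 'wrist_torque': array([-0.005, -0.016,  0.03 ]), 'gripper_force': np.float64(0.0), 'width': np.float64(0.085)}
top dict_keys(['image', 'z_map', 'mtx', 'T', 'shot']) [[595.5   0.  325.1]
 [  0.  595.5 240.2]
 [  0.    0.    1. ]] [[-0.     0.983 -0.182  0.197]
 [-1.     0.     0.002 -0.005]
 [ 0.002  0.182  0.983  1.784]
 [ 0.     0.     0.     1.   ]]
vee_block 0.52 [0.408 0.258 0.001] [237. 279.]
vee_block 0.49 [ 0.565  0.259 -0.001] [238. 228.]
step_block 0.82 [0.49  0.399 0.001] [191. 252.]
step_block 0.44 [0.617 0.046 0.004] [307. 212.]
hex_nut 0.64 [ 0.548 -0.274 -0.003] [412. 2
[... 738 characters left out ...]
  1.   ]]
vee_block 0.64 [0.412 0.255 0.001] [281. 200.]
step_block 0.67 [ 0.495 -0.397  0.002] [312. 393.]
step_block 0.65 [0.491 0.396 0.003] [307. 174.]
hex_nut 0.94 [ 0.535 -0.199  0.004] [328. 314.]
hex_nut 0.8 [ 0.618 -0.203  0.005] [364. 315.]
hex_nut 0.75 [ 0.626 -0.297  0.   ] [372. 350.]
hex_nut 0.71 [ 0.607 -0.372 -0.001] [367. 381.]
round_spacer 0.45 [0.568 0.261 0.001] [332. 199.]
plain_block 0.77 [ 0.492 -0.397  0.003] [311. 392.]
plain_bar 0.82 [ 0.406 -0.254  0.004] [271. 334.]
insert_square 0.68 [ 0.606 -0.05   0.008] [353. 268.]
insert_long 0.58 [0.618 0.051 0.01 ] [355. 241.]
insert_hex 0.9 [0.522 0.067 0.006] [319. 239.]
insert_round 0.7 [ 0.504 -0.034  0.004] [313. 265.]
```

View pics/top0.png

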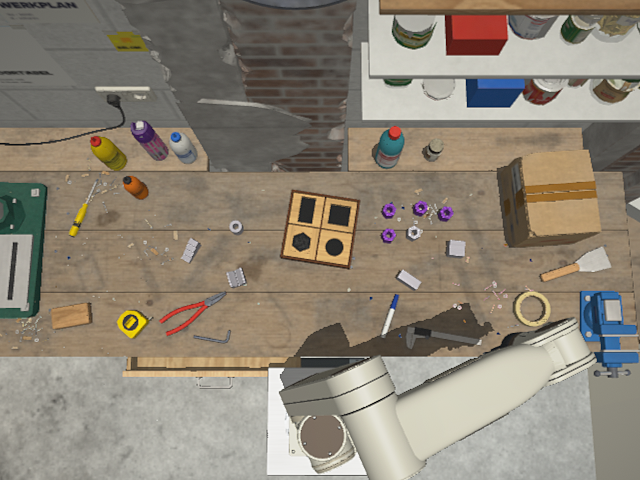

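View pics/side0.png

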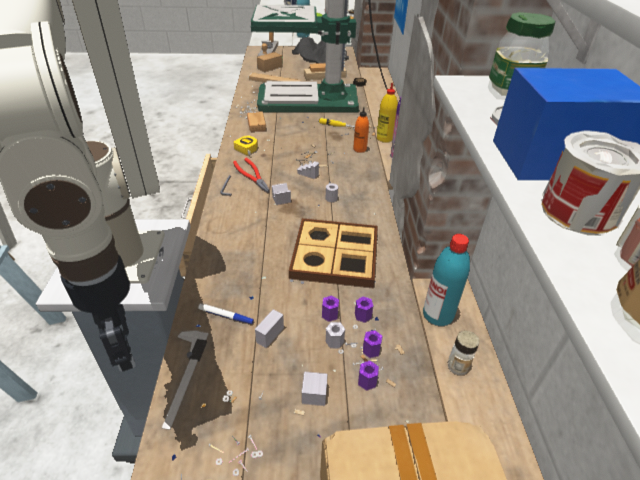

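The top view shows, left of the tray, the step block (190,250), vee block (236,277) and spacer (236,227). To its right are the steel nut (414,232) among purple nuts at (389,210), (388,236), (421,208) and (446,213), the plain block (456,248) and the plain bar (408,280). In the tray, long is far left, square far right, hex near left and round near right. I'll confirm with one enlarged crop and take the yaws from the depth.

```bash
python3 - <<'E'
from h import *
t=dict(np.load("top0.npz")); s=dict(np.load("side0.npz"))
r=lambda im,x0,y0,w,h:cv2.resize(im[y0:y0+h,x0:x0+w],(400,300),interpolation=cv2.INTER_CUBIC)
a=np.hstack([r(t["image"],165,215,100,75),r(s["image"],250,150,100,75)])
b=np.hstack([r(t["image"],375,195,100,75),r(s["image"],295,285,100,75)])
cv2.imwrite("pics/crop.png",np.vstack([a,b]))
for n,p in(("top",t),("side",s)):
    C=cloud(p)
    for q,c in dict(vee=(.41,.257),step=(.49,.398),round=(.568,.261),hex=(.545,-.274),plainb=(.5,-.398),bar=(.406,-.255)).items():
        m=(np.hypot(C[...,0]-c[0],C[...,1]-c[1])<.05)&(C[...,2]>.012)&(C[...,2]<.06)&(p["z_map"]>0)
        P=C[m]
        if len(P)<5: print(n,q,"few");continue
        R=cv2.minAreaRect((P[:,:2]*1000).astype(np.float32)); print(n,q,len(P),np.round(R[0]),np.round(R[1]),round(R[2]),"zmax",P[:,2].max().round(3))
    # tray
    m=(abs(C[...,0]-.56)<.17)&(abs(C[...,1]-.01)<.17)&(C[...,2]>.018)&(C[...,2]<.045)
    R=cv2.minAreaRect((C[m][:,:2]*1000).astype(np.float32)); print(n,"tray",np.round(R[0]),np.round(R[1]),round(R[2],1))
E
```

```text
top vee 270 [410. 253.] [47. 52.] 20 zmax 0.053
top step 245 [491. 395.] [32. 66.] 59 zmax 0.056
top round 137 [562. 252.] [37. 51.] 3 zmax 0.057
top hex 150 [ 551. -278.] [41. 55.] 53 zmax 0.058
top plainb 291 [ 496. -408.] [65. 48.] 83 zmax 0.051
top bar 259 [ 392. -247.] [67. 55.] 55 zmax 0.058
top tray [560.   6.] [213. 214.] 80.9
side vee 283 [406. 258.] [58. 67.] 17 zmax 0.047
side step 206 [494. 392.] [35. 68.] 58 zmax 0.052
side round 178 [564. 255.] [34. 40.] 1 zmax 0.051
side hex 379 [ 545. -275.] [37. 41.] 26 zmax 0.05
side plainb 705 [ 499. -401.] [49. 46.] 83 zmax 0.047
side bar 618 [ 404. -257.] [67. 31.] 57 zmax 0.053
side tray [562.   5.] [217. 212.] 81.1
```

View pics/crop.png

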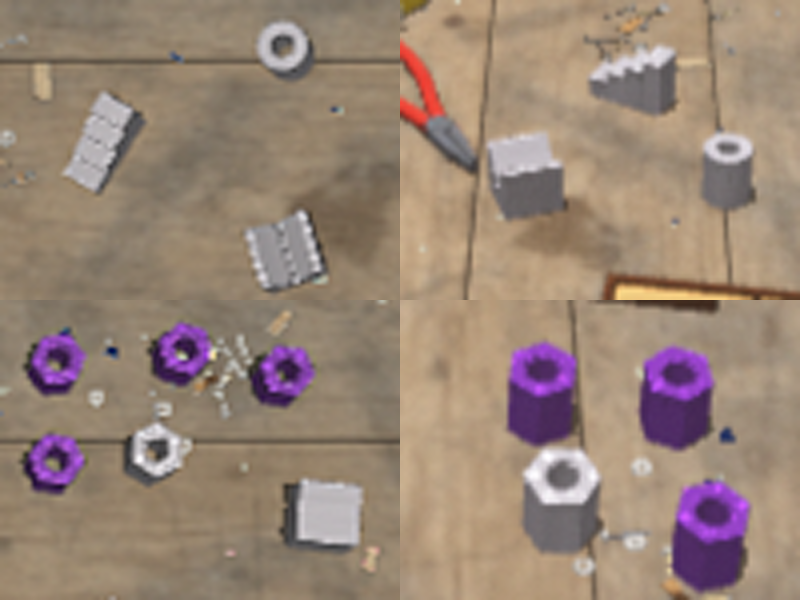

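The crop confirms it. The grooved block at top (236,277) is the vee block, while the one at (456,248) is flat. The staircase at (190,250) is the step block, tall end towards +x and yaw about −31°. The only steel nut is at top (414,232); the other four are purple. The tray yaw is about −9°. I'll take the nut first, moving above it for a wrist look.

Units first: shifts go in shares of 100 cm and turns go in shares of pi rad. So 34 cm / 100 = 0.34, 18 cm / 100 = 0.18.

{"op": "drive_tool", "data": {
  "series": [
    [8.5,0.34,0.18,-0.07,0,0,0],
    [8.5,0.34,0.18,-0.07,0,0,0],
    [8.5,0.34,0.18,-0.07,0,0,0],
    [8.5,0.34,0.18,-0.07,0,0,0],
    [8.5,0.34,0.18,-0.07,0,0,0],
    [8.5,0.34,0.18,-0.07,0,0,0],
    [8.5,0.34,0.18,-0.07,0,0,0],
    [8.5,0.34,0.18,-0.07,0,0,0],
    [8.5,0.34,0.18,-0.07,0,0,0],
    [8.5,0.34,0.18,-0.07,0,0,0]
  ]
}}

```text
time: 1.93
position: [0.5467, -0.2736, 0.1817]
orientation: [[0.912, 0.41, 0.001], [0.41, -0.912, 0.002], [0.001, -0.001, -1.0]]
contact_force: [-0.7, 0.1, 0.6]
width: 0.0848
gripper_force: 0.0
```

```bash
cat >> h.py <<'E'
def wrist(name):
    o=bot.get_obs(); p=bot.get_image("wrist"); cv2.imwrite(f"pics/{name}.png",p["image"])
    T=np.eye(4); T[:3,:3]=o["orientation"]; T[:3,3]=o["position"]; p["T"]=T@p["mount"]; return o,p
def wcloud(p):
    z=p["z_map"].astype(float); m=p["mtx"]; v,u=np.mgrid[:480,:640]
    a=(u-m[0,2])/m[0,0]; b=(v-m[1,2])/m[1,1]; r=np.hypot(a,b)+1e-9
    k=np.where(r<1.4,np.tan(np.minimum(r,1.4))/r,np.nan)
    P=np.stack([a*k*z,-b*k*z,-z,np.ones_like(z)],-1)
    C=(P@p["T"].T)[...,:3]; C[(z<=0)]=np.nan; return C
def wpx(p,w):
    c=np.linalg.inv(p["T"])@np.append(w,1); m=p["mtx"]; x,y,z=c[0],-c[1],-c[2]
    t=np.arctan2(np.hypot(x,y),z)/ (np.hypot(x,y)+1e-9); return (m[0,0]*x*t+m[0,2], m[1,1]*y*t+m[1,2])
def topface(C,c,zlo,zhi,r=.05):
    m=(np.hypot(C[...,0]-c[0],C[...,1]-c[1])<r)&(C[...,2]>zlo)&(C[...,2]<zhi)
    P=C[m]; R=cv2.minAreaRect((P[:,:2]*1000).astype(np.float32))
    return len(P),np.round(R[0],1),np.round(R[1],1),round(R[2],1),np.round(np.median(P[:,2]),4),m
E
python3 - <<'E'
from h import *
o,p=wrist("w1"); print(o["position"].round(4),o["orientation"].round(3),p["mtx"],p["mount"].round(3))
for d in bot.spot_point(p,"hex_nut"): w=world(p,d["centre"]); print(d["conf"],w.round(3),np.round(wpx(p,w)))
C=wcloud(p); print(topface(C,(.548,-.275),.038,.052)[:5])
m=topface(C,(.548,-.275),.038,.052)[5]
P=C[m][:,:2]*1000
h=cv2.convexHull(P.astype(np.float32))[:,0]; c=(h.max(0)+h.min(0))/2; print(c)
for a in range(0,180,6):
    d=np.array([np.cos(np.radians(a)),np.sin(np.radians(a))]); e=h@d; print(a,round(e.max()-e.min(),1),round((e.max()+e.min())/2,1),end="; ")
E
```

```text
[ 0.5467 -0.2736  0.1817] [[ 0.912  0.41   0.001]
 [ 0.41  -0.912  0.002]
 [ 0.001 -0.001 -1.   ]] [[371.64829954   0.         313.54087821]
 [  0.         371.64829954 243.8666432 ]
 [  0.           0.           1.        ]] [[-0.     0.957  0.289  0.073]
 [ 1.     0.    -0.     0.001]
 [-0.     0.289 -0.957 -0.12 ]
 [ 0.     0.     0.     1.   ]]
0.98 [ 0.547 -0.271 -0.002] [310. 222.]
0.89 [ 0.625 -0.295 -0.001] [376. 149.]
0.86 [ 0.539 -0.2    0.004] [227. 199.]
0.84 [ 0.617 -0.205 -0.005] [271. 113.]
0.71 [ 0.608 -0.372  0.001] [446. 207.]
(1735, array([ 545.4, -274.5]), array([36.4, 40.2]), 26.6, np.float64(0.0444))
[ 545.32227 -274.4687 ]
0 41.2 545.3; 6 40.6 513.6; 12 39.7 476.3; 18 38.5 433.8; 24 36.9 386.6; 30 36.9 335.2; 36 38.5 280.0; 42 39.7 221.8; 48 40.5 161.1; 54 40.8 98.6; 60 40.7 35.1; 66 40.2 -28.8; 72 39.3 -92.4; 78 37.9 -154.9; 84 36.5 -215.8; 90 36.5 -274.5; 96 37.6 -329.8; 102 38.8 -381.7; 108 39.6 -429.4; 114 40.1 -472.5; 120 40.2 -510.4; 126 39.9 -542.7; 132 39.2 -569.0; 138 38.0 -589.1; 144 36.7 -602.7; 150 37.2 -609.8; 156 38.9 -610.1; 162 40.1 -603.6; 168 40.9 -590.6; 174 41.3 -571.1;
```

View pics/w1.png

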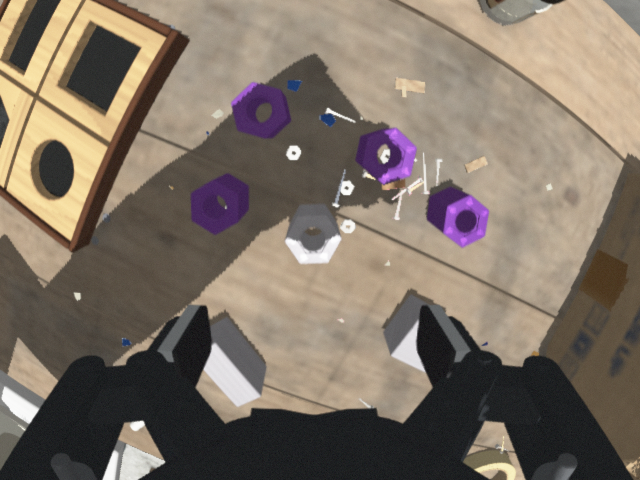

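The wrist view shows the steel nut at (312,236), with purple nuts around it at (260,110), (220,205), (385,155) and (460,218). Its measured centre is (0.5453, −0.2745), flats at 27/87/147°. I'll turn −27° and come down.

Scaled: -8.5 cm / 100 = -0.085, -8 cm / 100 = -0.08, -0.475 rad / 3.1416 = -0.1512.

{"op": "drive_tool", "data": {
  "series": [
    [6.2,0.001,0.001,-0.02,0,0,-0.0382],
    [6.2,0.001,0.001,-0.04,0,0,-0.0764],
    [6.2,0.001,0.001,-0.06,0,0,-0.1146],
    [6.2,0.001,0.001,-0.08,0,0,-0.1512],
    [6.2,0.001,0.001,-0.085,0,0,-0.1512],
    [6.2,0.001,0.001,-0.085,0,0,-0.1512],
    [6.2,0.001,0.001,-0.085,0,0,-0.1512],
    [6.2,0.001,0.001,-0.085,0,0,-0.1512],
    [6.2,0.001,0.001,-0.085,0,0,-0.1512],
    [6.2,0.001,0.001,-0.085,0,0,-0.1512]
  ]
}}

```text
time: 2.87
position: [0.5446, -0.2765, 0.0998]
orientation: [[0.998, -0.057, 0.002], [-0.057, -0.998, -0.001], [0.002, 0.001, -1.0]]
contact_force: [0.5, 0.8, -1.1]
width: 0.062
gripper_force: 0.0
```

Scaled: -5.7 cm / 100 = -0.057, -4 cm / 100 = -0.04.

{"op": "drive_tool", "data": {
  "series": [
    [6.2,0.001,0.002,-0.02,0,0,0],
    [6.2,0.001,0.002,-0.04,0,0,0],
    [6.2,0.001,0.002,-0.057,0,0,0],
    [6.2,0.001,0.002,-0.057,0,0,0],
    [6.2,0.001,0.002,-0.057,0,0,0],
    [3,0.001,0.002,-0.057,0,0,0],
    [3,0.001,0.002,-0.057,0,0,0],
    [3,0.001,0.002,-0.057,0,0,0],
    [3,0.001,0.002,-0.057,0,0,0],
    [3,0.001,0.002,-0.057,0,0,0]
  ],
  "newtons": 60
}}

```text
time: 3.7
position: [0.5463, -0.2746, 0.0434]
orientation: [[0.998, -0.057, 0.004], [-0.057, -0.998, -0.002], [0.004, 0.001, -1.0]]
contact_force: [-0.6, 0.4, 6.6]
width: 0.0349
gripper_force: 61.2
```

Scaled: 33.7 cm / 100 = 0.337, -2.7 cm / 100 = -0.027.

{"op": "drive_tool", "data": {
  "series": [
    [3,0,0,0.04,0,0,0],
    [3,0,0,0.08,0,0,0],
    [3,-0.027,0.337,0.08,0,0,0],
    [3,-0.027,0.337,0.08,0,0,0],
    [3,-0.027,0.337,0.08,0,0,0],
    [3,-0.027,0.337,0.08,0,0,0],
    [3,-0.027,0.337,0.08,0,0,0],
    [3,-0.027,0.337,0.08,0,0,0],
    [3,-0.027,0.337,0.08,0,0,0],
    [3,-0.027,0.337,0.08,0,0,0]
  ]
}}

```text
time: 4.53
position: [0.5176, 0.004, 0.1211]
orientation: [[1.0, -0.006, -0.002], [-0.006, -1.0, 0.026], [-0.002, -0.026, -1.0]]
contact_force: [0.6, -0.4, -2.3]
width: 0.0351
gripper_force: 61.2
```

```bash
cat >> h.py <<'E'
def pockets(p,C,g):
    # dark pocket floors: depth z about 12 mm
    for n,c in g.items():
        m=(np.hypot(C[...,0]-c[0],C[...,1]-c[1])<.055)&(abs(C[...,2]-.012)<.005)
        k,l,st,ce=cv2.connectedComponentsWithStats(m.astype(np.uint8))
        if k<2: print(n,"none");continue
        P=C[l==1+np.argmax(st[1:,4])]; R=cv2.minAreaRect((P[:,:2]*1000).astype(np.float32)); print(n,len(P),np.round(R[0],1),np.round(R[1],1),round(R[2],1))
G=dict(long=(.618,.047),square=(.602,-.051),hex=(.519,.063),round=(.504,-.036))
E
python3 - <<'E'
from h import *
o,p=wrist("w2"); print(o["position"].round(4),o["width"])
C=wcloud(p); pockets(p,C,G)
for q in G:
    for d in bot.spot_point(p,"insert_"+q)[:2]: print(q,round(d["conf"],2),world(p,d["centre"]).round(4))
m=(C[...,2]>.026)&(C[...,2]<.034)&(abs(C[...,0]-.56)<.14)&(abs(C[...,1]-.005)<.14)
R=cv2.minAreaRect((C[m][:,:2]*1000).astype(np.float32)); print(R)
E
```

```text
[0.5176 0.004  0.1211] 0.035080826797603444
long 9101 [618.9  47.6] [44.4 82. ] 80.9
square 10076 [603. -53.] [63.2 63.9] 80.9
hex 5099 [518.3  63.8] [60.9 51.3] 50.9
round 4046 [504.4 -40.7] [51.8 47.6] 32.5
long 0.6 [0.6211 0.0461 0.0055]
square 0.72 [ 0.5994 -0.0557  0.0045]
hex 0.67 [0.521  0.0626 0.0078]
round 0.62 [ 0.5027 -0.0393  0.0065]
((561.4371337890625, 5.019676208496094), (212.62059020996094, 212.4541473388672), 81.00528717041016)
```

View pics/w2.png

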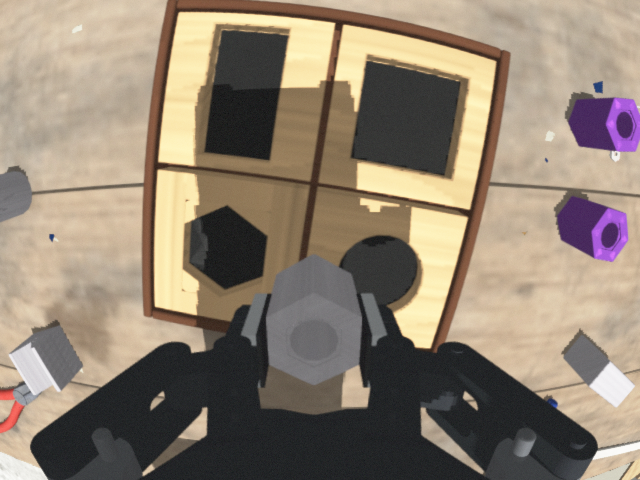

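The wrist view shows the nut held, and the tray with long (245,92), square (408,118), hex (228,247) and round (380,270). The tray centre is (0.5614, 0.0050) with yaw −9°, so the hex pocket is at (0.520, 0.062). The arm is still settling.

Scaled: -2.5 cm / 100 = -0.025, -1 cm / 100 = -0.01.

{"op": "drive_tool", "data": {
  "series": [
    [3,0,0,-0.01,0,0,0],
    [3,0,0,-0.025,0,0,0],
    [3,0,0,-0.025,0,0,0],
    [3,0,0,-0.025,0,0,0],
    [3,0,0,-0.025,0,0,0],
    [3,0,0,-0.025,0,0,0],
    [3,0,0,-0.025,0,0,0],
    [3,0,0,-0.025,0,0,0],
    [3,0,0,-0.025,0,0,0],
    [3,0,0,-0.025,0,0,0]
  ]
}}

```text
time: 5.62
position: [0.519, 0.001, 0.0966]
orientation: [[1.0, -0.011, 0.0], [-0.011, -1.0, 0.025], [0.0, -0.025, -1.0]]
contact_force: [0.3, 0.6, -1.9]
width: 0.0351
gripper_force: 61.2
```

Scaled: 6.1 cm / 100 = 0.061, -3.5 cm / 100 = -0.035, -0.025 rad / 3.1416 = -0.008.

{"op": "drive_tool", "data": {
  "series": [
    [3,0.001,0.061,0,-0.008,0,0],
    [3,0.001,0.061,0,-0.008,0,0],
    [3,0.001,0.061,0,-0.008,0,0],
    [3,0.001,0.061,0,-0.008,0,0],
    [3,0.001,0.061,-0.02,-0.008,0,0],
    [3,0.001,0.061,-0.035,-0.008,0,0],
    [3,0.001,0.061,-0.035,-0.008,0,0],
    [3,0.001,0.061,-0.035,-0.008,0,0],
    [3,0.001,0.061,-0.035,-0.008,0,0],
    [3,0.001,0.061,-0.035,-0.008,0,0]
  ]
}}

```text
time: 6.45
position: [0.5246, 0.0279, 0.0662]
orientation: [[0.999, 0.039, 0.007], [0.039, -0.999, 0.029], [0.008, -0.029, -1.0]]
contact_force: [-3.1, 2.5, 20.7]
width: 0.0351
gripper_force: 71.0
```

{"op": "drive_tool", "data": {
  "series": [
    [3,-0.005,0,0.03,0,0,0],
    [3,-0.005,0,0.03,0,0,0],
    [3,-0.005,0,0.03,0,0,0],
    [3,-0.005,0,0.03,0,0,0],
    [3,-0.005,0,0.03,0,0,0],
    [3,-0.005,0,0.03,0,0,0],
    [3,-0.005,0,0.03,0,0,0],
    [3,-0.005,0,0.03,0,0,0],
    [3,-0.005,0,0.03,0,0,0],
    [3,-0.005,0,0.03,0,0,0]
  ]
}}

```text
time: 7.28
position: [0.516, 0.0275, 0.091]
orientation: [[0.999, 0.039, -0.003], [0.039, -0.999, 0.028], [-0.001, -0.028, -1.0]]
contact_force: [-0.1, -0.2, -3.0]
width: 0.0349
gripper_force: 68.3
```

```bash
python3 - <<'E'
from h import *
o=bot.get_obs(); print({k:np.round(o[k],3) for k in("time","joints","dq","position","orientation","contact_force")})
E
```

```text
{'time': np.float64(7.283), 'joints': array([  2.193,  23.134, -12.325,  54.627,   1.581, 179.963]), 'dq': array([-0.032, -0.209,  0.114,  0.076,  0.014, -0.   ]), 'position': array([0.516, 0.028, 0.091]), 'orientation': array([[ 0.999,  0.039, -0.003],
       [ 0.039, -0.999,  0.028],
       [-0.001, -0.028, -1.   ]]), 'contact_force': array([-0.06 , -0.151, -2.953])}
```

Joint 6 is at its 180° limit (yaw = j1+180−j6), so the tool must turn positive. The nut fits at any yaw.

Scaled: 3.5 cm / 100 = 0.035, 2 cm / 100 = 0.02, 1.05 rad / 3.1416 = 0.3342.

{"op": "drive_tool", "data": {
  "series": [
    [3,0.003,0.01,0,-0.001,-0.0006,0.0382],
    [3,0.003,0.02,0,-0.0019,-0.001,0.0764],
    [3,0.003,0.035,0,-0.0029,-0.0016,0.1146],
    [3,0.003,0.035,0,-0.0038,-0.0022,0.1528],
    [3,0.003,0.035,0,-0.0048,-0.0029,0.191],
    [3,0.003,0.035,0,-0.0057,-0.0032,0.2292],
    [3,0.003,0.035,0,-0.0064,-0.0038,0.2674],
    [3,0.003,0.035,0,-0.0073,-0.0045,0.3056],
    [3,0.003,0.035,0,-0.008,-0.0048,0.3342],
    [3,0.003,0.035,0,-0.008,-0.0048,0.3342]
  ]
}}

```text
time: 8.12
position: [0.5191, 0.0626, 0.0913]
orientation: [[0.462, 0.887, -0.001], [0.887, -0.462, -0.001], [-0.002, 0.0, -1.0]]
contact_force: [0.4, -0.2, -2.8]
width: 0.0349
gripper_force: 68.1
```

Scaled: -3.7 cm / 100 = -0.037, -3 cm / 100 = -0.03.

{"op": "drive_tool", "data": {
  "series": [
    [3,0.001,0,-0.015,0,0,0],
    [3,0.001,0,-0.03,0,0,0],
    [3,0.001,0,-0.037,0,0,0],
    [3,0.001,0,-0.037,0,0,0],
    [3,0.001,0,-0.037,0,0,0],
    [3,0.001,0,-0.037,0,0,0],
    [5.5,0.001,0,-0.037,0,0,0],
    [6,0.001,0,-0.037,0,0,0],
    [6,0.001,0,-0.037,0,0,0],
    [6,0.001,0,-0.037,0,0,0]
  ]
}}

```text
time: 8.95
position: [0.5206, 0.0626, 0.055]
orientation: [[0.464, 0.886, 0.001], [0.886, -0.464, -0.001], [-0.001, 0.001, -1.0]]
contact_force: [0.2, 0.7, -0.2]
width: 0.0598
gripper_force: 0.0
```

Scaled: 16 cm / 100 = 0.16, 14.5 cm / 100 = 0.145.

{"op": "drive_tool", "data": {
  "series": [
    [7,0,0,0.04,0,0,0],
    [7,0,0,0.08,0,0,0],
    [7,-0.01,0.06,0.12,0,0,0],
    [7,-0.02,0.16,0.145,0,0,0],
    [7,-0.02,0.16,0.145,0,0,0],
    [7,-0.02,0.16,0.145,0,0,0],
    [7,-0.02,0.16,0.145,0,0,0],
    [7,-0.02,0.16,0.145,0,0,0],
    [7,-0.02,0.16,0.145,0,0,0],
    [7,-0.02,0.16,0.145,0,0,0]
  ]
}}

```text
time: 9.78
position: [0.4997, 0.2212, 0.1986]
orientation: [[0.464, 0.886, -0.002], [0.886, -0.464, -0.003], [-0.003, -0.0, -1.0]]
contact_force: [0.3, -0.4, -0.4]
width: 0.0703
gripper_force: 0.0
```

```bash
python3 - <<'E'
from h import *
o,p=wrist("w3"); print(o["position"].round(4),o["joints"].round(1))
C=wcloud(p)
for n,c,a,b in(("round",(.564,.256),.038,.05),("vee",(.408,.256),.034,.047),("step",(.492,.394),.014,.053),("steptop",(.492,.394),.043,.053),("hex",(.52,.062),.048,.065)):
    print(n,topface(C,c,a,b)[:5])
E
```

```text
[0.4997 0.2212 0.1986] [ 2.390e+01  2.080e+01  1.700e+00  7.110e+01 -1.000e-01  1.416e+02]
round (1544, array([563.7, 258.2]), array([36.7, 37.1]), 63.4, np.float64(0.0444))
vee (1737, array([411.8, 254.2]), array([46.7, 46.6]), 18.4, np.float64(0.0402))
step (2898, array([493.3, 394.9]), array([29.1, 66.7]), 60.0, np.float64(0.0363))
steptop (813, array([514.7, 382.4]), array([29.1, 17.2]), 59.9, np.float64(0.0474))
hex (323, array([506.7,  63.4]), array([30.7, 14.1]), 84.7, np.float64(0.0562))
```

View pics/w3.png

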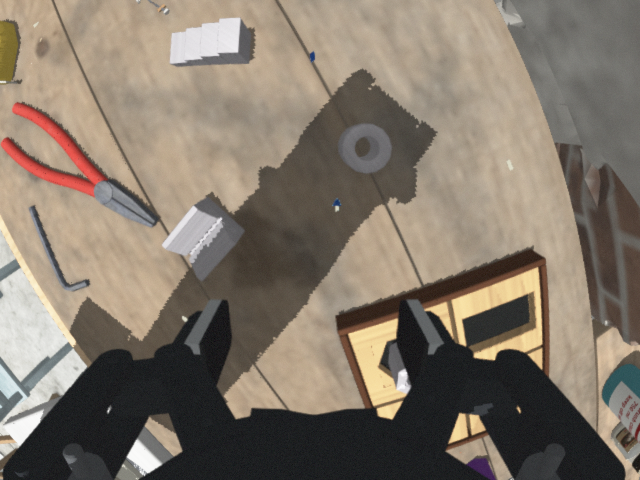

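The view shows the spacer (365,148), vee block (203,237) and step block (210,42). The nut sits in its hex pocket, with its top at 0.056. Next the spacer at (0.5637, 0.2582).

Scaled: -15.7 cm / 100 = -0.157, 6.4 cm / 100 = 0.064.

{"op": "drive_tool", "data": {
  "series": [
    [6.5,0.03,0.02,-0.03,0,0,0],
    [6.5,0.064,0.037,-0.05,0,0,0],
    [6.5,0.064,0.037,-0.08,0,0,0],
    [6.5,0.064,0.037,-0.11,0,0,0],
    [6.5,0.064,0.037,-0.14,0,0,0],
    [6.5,0.064,0.037,-0.157,0,0,0],
    [6.5,0.064,0.037,-0.157,0,0,0],
    [6.5,0.064,0.037,-0.157,0,0,0],
    [3,0.064,0.037,-0.157,0,0,0],
    [3,0.064,0.037,-0.157,0,0,0]
  ]
}}

```text
time: 10.67
position: [0.5657, 0.2596, 0.0445]
orientation: [[0.464, 0.886, 0.003], [0.886, -0.464, 0.0], [0.001, 0.002, -1.0]]
contact_force: [-2.2, 0.3, 5.5]
width: 0.0418
gripper_force: 3.1
```

Scaled: -20 cm / 100 = -0.2, -16 cm / 100 = -0.16.

{"op": "drive_tool", "data": {
  "series": [
    [3,0,0,0,0,0,0],
    [3,0,0,0,0,0,0],
    [3,0,0,0,0,0,0],
    [3,0,0,0.04,0,0,0],
    [3,0,0,0.08,0,0,0],
    [3,-0.01,-0.04,0.09,0,0,0],
    [3,-0.02,-0.08,0.09,0,0,0],
    [3,-0.03,-0.12,0.09,0,0,0],
    [3,-0.04,-0.16,0.09,0,0,0],
    [3,-0.045,-0.2,0.09,0,0,0]
  ],
  "newtons": 60
}}

```text
time: 11.5
position: [0.5175, 0.0581, 0.1328]
orientation: [[0.462, 0.887, -0.001], [0.887, -0.462, -0.002], [-0.002, 0.0, -1.0]]
contact_force: [-0.3, -0.5, -1.5]
width: 0.0368
gripper_force: 61.0
```

Scaled: -9.5 cm / 100 = -0.095, -1.5 cm / 100 = -0.015.

{"op": "drive_tool", "data": {
  "series": [
    [3,-0.005,-0.04,0,0,0,0],
    [3,-0.01,-0.08,0,0,0,0],
    [3,-0.015,-0.095,0,0,0,0],
    [3,-0.015,-0.095,0,0,0,0],
    [3,-0.015,-0.095,-0.01,0,0,0],
    [3,-0.015,-0.095,-0.03,0,0,0],
    [3,-0.015,-0.095,-0.04,0,0,0],
    [3,-0.015,-0.095,-0.04,0,0,0],
    [3,-0.015,-0.095,-0.04,0,0,0],
    [3,-0.015,-0.095,-0.04,0,0,0]
  ]
}}

```text
time: 12.33
position: [0.5046, -0.0347, 0.0925]
orientation: [[0.462, 0.887, -0.0], [0.887, -0.462, -0.001], [-0.001, 0.001, -1.0]]
contact_force: [0.2, -0.1, -1.4]
width: 0.0371
gripper_force: 61.0
```

Scaled: -3.5 cm / 100 = -0.035, -3 cm / 100 = -0.03.

{"op": "drive_tool", "data": {
  "series": [
    [3,0,-0.002,-0.015,0,0,0],
    [3,0,-0.002,-0.03,0,0,0],
    [3,0,-0.002,-0.035,0,0,0],
    [3,0,-0.002,-0.035,0,0,0],
    [3,0,-0.002,-0.035,0,0,0],
    [5.5,0,-0.002,-0.035,0,0,0],
    [6,0,-0.002,-0.035,0,0,0],
    [6,0,-0.002,-0.035,0,0,0],
    [6,0,-0.002,-0.035,0,0,0],
    [6,0,-0.002,-0.02,0,0,0]
  ]
}}

```text
time: 13.17
position: [0.5021, -0.0373, 0.0704]
orientation: [[0.463, 0.886, -0.005], [0.886, -0.463, -0.001], [-0.003, -0.004, -1.0]]
contact_force: [-0.6, 0.2, -0.0]
width: 0.0598
gripper_force: 0.0
```

Scaled: 32 cm / 100 = 0.32, 28 cm / 100 = 0.28, 1.08 rad / 3.1416 = 0.3438.

{"op": "drive_tool", "data": {
  "series": [
    [7,0,0,0.04,0,0,0],
    [7,0,0,0.08,0,0,0.0382],
    [7,0,0.04,0.09,0,0,0.0764],
    [7,0,0.08,0.09,0,0,0.1146],
    [7,0,0.12,0.09,0,0,0.1528],
    [7,0,0.16,0.09,0,0,0.191],
    [7,0,0.2,0.09,0,0,0.2292],
    [7,0,0.24,0.09,0,0,0.2674],
    [7,0,0.28,0.09,0,0,0.3056],
    [7,0,0.32,0.09,0,0,0.3438]
  ]
}}

```text
time: 14.0
position: [0.5039, 0.2845, 0.1627]
orientation: [[-0.568, 0.823, 0.002], [0.823, 0.568, -0.001], [-0.002, 0.001, -1.0]]
contact_force: [1.8, 0.1, 0.0]
width: 0.0702
gripper_force: 0.0
```

Scaled: 10.4 cm / 100 = 0.104, 8 cm / 100 = 0.08, 0.447 rad / 3.1416 = 0.1423.

{"op": "drive_tool", "data": {
  "series": [
    [6,0.002,0.04,0,0,0,0.0382],
    [6,0.005,0.08,0,0,0,0.0764],
    [6,0.005,0.104,0,0,0,0.1146],
    [6,0.005,0.104,0,0,0,0.1423],
    [6,0.005,0.104,-0.02,0,0,0.1423],
    [6,0.005,0.104,-0.05,0,0,0.1423],
    [6,0.005,0.104,-0.05,0,0,0.1423],
    [6,0.005,0.104,-0.05,0,0,0.1423],
    [6,0.005,0.104,-0.05,0,0,0.1423],
    [6,0.005,0.104,-0.05,0,0,0.1423]
  ]
}}

```text
time: 14.83
position: [0.5102, 0.387, 0.1144]
orientation: [[-0.865, 0.502, 0.004], [0.502, 0.865, 0.001], [-0.003, 0.003, -1.0]]
contact_force: [0.1, 0.2, 0.8]
width: 0.0596
gripper_force: 0.0
```

```bash
python3 - <<'E'
from h import *
o,p=wrist("w4"); R=o["orientation"]; print(o["position"].round(4),o["joints"].round(1),np.degrees(np.arctan2(R[1,0],R[0,0])),R[:,2].round(3))
C=wcloud(p)
for n,c,a,b in(("vee",(.411,.254),.034,.047),("step",(.493,.395),.014,.053),("steptop",(.493,.394),.043,.053),("round",(.504,-.037),.048,.065)):
    try: print(n,topface(C,c,a,b)[:5])
    except Exception as e: print(n,"none")
E
```

```text
[0.5102 0.387  0.1144] [37.2 34.3 10.4 65.9 -0.1 67.4] 149.85549085330587 [ 0.004  0.001 -1.   ]
vee (2469, array([411. , 254.7]), array([47.3, 47.9]), 18.7, np.float64(0.0397))
step (6189, array([492.9, 395.5]), array([28.4, 65.9]), 60.1, np.float64(0.0362))
steptop (1492, array([513.9, 382.9]), array([27.8, 16.7]), 60.7, np.float64(0.0474))
round (0, array([0., 0.]), array([0., 0.]), 0.0, np.float64(nan))
  return _methods._mean(a, axis=axis, dtype=dtype,
  ret = ret.dtype.type(ret / rcount)
```

Scaled: -7.2 cm / 100 = -0.072, -6 cm / 100 = -0.06.

{"op": "drive_tool", "data": {
  "series": [
    [6,-0.003,0,-0.03,0,0,0],
    [6,-0.003,0,-0.06,0,0,0],
    [6,-0.003,0,-0.072,0,0,0],
    [6,-0.003,0,-0.072,0,0,0],
    [6,-0.003,0,-0.072,0,0,0],
    [2,-0.003,0,-0.072,0,0,0],
    [2,-0.003,0,-0.072,0,0,0],
    [2,-0.003,0,-0.072,0,0,0],
    [2,-0.003,0,-0.072,0,0,0],
    [2,-0.003,0,-0.072,0,0,0]
  ],
  "newtons": 80
}}

```text
time: 15.72
position: [0.5075, 0.3876, 0.0427]
orientation: [[-0.865, 0.502, 0.005], [0.502, 0.865, 0.002], [-0.003, 0.004, -1.0]]
contact_force: [-0.0, -0.7, 6.2]
width: 0.0268
gripper_force: 79.9
```

Scaled: -30 cm / 100 = -0.3, -26.2 cm / 100 = -0.262, 0.366 rad / 3.1416 = 0.1165.

{"op": "drive_tool", "data": {
  "series": [
    [2,0,0,0.04,0,0,0],
    [2,0,0,0.08,0,0,0],
    [2,0.014,-0.037,0.09,0,0,0.0191],
    [2,0.028,-0.075,0.09,0,0,0.0382],
    [2,0.042,-0.112,0.09,0,0,0.0573],
    [2,0.056,-0.15,0.09,0,0,0.0764],
    [2,0.07,-0.188,0.09,0,0,0.0955],
    [2,0.084,-0.225,0.09,0,0,0.1165],
    [2,0.098,-0.262,0.09,0,0,0.1165],
    [2,0.112,-0.3,0.09,0,0,0.1165]
  ]
}}

```text
time: 16.55
position: [0.6177, 0.0846, 0.1296]
orientation: [[-0.987, 0.159, -0.0], [0.159, 0.987, -0.0], [0.0, -0.0, -1.0]]
contact_force: [0.9, 0.8, -4.7]
width: 0.0268
gripper_force: 80.5
```

Scaled: -4.3 cm / 100 = -0.043, -3.5 cm / 100 = -0.035.

{"op": "drive_tool", "data": {
  "series": [
    [2,0.015,-0.043,0,0,0,0],
    [2,0.015,-0.043,0,0,0,0],
    [2,0.015,-0.043,0,0,0,0],
    [2,0.015,-0.043,0,0,0,0],
    [2,0.015,-0.043,-0.02,0,0,0],
    [2,0.015,-0.043,-0.035,0,0,0],
    [2,0.015,-0.043,-0.035,0,0,0],
    [2,0.015,-0.043,-0.035,0,0,0],
    [2,0.015,-0.043,-0.035,0,0,0],
    [2,0.015,-0.043,-0.035,0,0,0]
  ]
}}

```text
time: 17.38
position: [0.6338, 0.0445, 0.0967]
orientation: [[-0.987, 0.158, 0.004], [0.158, 0.987, 0.0], [-0.004, 0.001, -1.0]]
contact_force: [-0.2, -1.0, -3.8]
width: 0.0268
gripper_force: 80.6
```

```bash
python3 - <<'E'
from h import *
o,p=wrist("w5"); R=o["orientation"]; print(o["position"].round(4),o["joints"].round(1),np.degrees(np.arctan2(R[1,0],R[0,0])),R[:,2].round(3),o["width"])
C=wcloud(p); z=o["position"][2]
for n,c,a,b in(("step",(.6186,.0466),z-.03,z+.01),("round",(.504,-.037),.048,.065),("hex",(.52,.062),.048,.065)):
    print(n,topface(C,c,a,b)[:5])
E
```

```text
[0.6338 0.0445 0.0967] [ 4.  34.6  8.1 63.3 -0.  13.1] 170.9260027305128 [ 0.004  0.    -1.   ] 0.026755645447120047
step (15471, array([617.5,  45.9]), array([54.2, 66.8]), 81.5, np.float64(0.0906))
round (3589, array([504.4, -38.8]), array([38.3, 37.3]), 42.6, np.float64(0.0562))
hex (4814, array([520.2,  59. ]), array([40.6, 36.3]), 1.9, np.float64(0.0564))
```

View pics/w5.png

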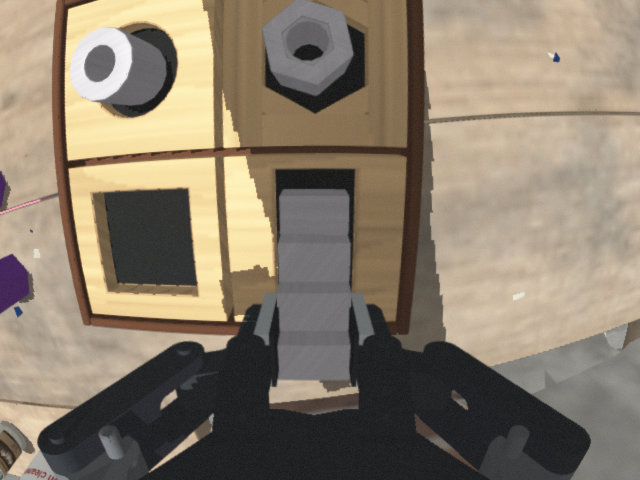

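The view shows the spacer (120,65) and nut (310,50) seated, and the step block held straight over the long pocket. Lowering it now.

Scaled: -4.1 cm / 100 = -0.041, -3 cm / 100 = -0.03.

{"op": "drive_tool", "data": {
  "series": [
    [2,0.001,0,-0.015,0,0,0],
    [2,0.001,0,-0.03,0,0,0],
    [2,0.001,0,-0.041,0,0,0],
    [2,0.001,0,-0.041,0,0,0],
    [2,0.001,0,-0.041,0,0,0],
    [2,0.001,0,-0.041,0,0,0],
    [4.5,0.001,0,-0.041,0,0,0],
    [4.5,0.001,0,-0.041,0,0,0],
    [4.5,0.001,0,-0.041,0,0,0],
    [4.5,0.001,0,-0.041,0,0,0]
  ]
}}

```text
time: 18.27
position: [0.6348, 0.0435, 0.0552]
orientation: [[-0.987, 0.159, 0.003], [0.159, 0.987, 0.0], [-0.003, 0.001, -1.0]]
contact_force: [0.3, 0.1, 0.2]
width: 0.0448
gripper_force: 0.0
```

Scaled: -20 cm / 100 = -0.2, 19.2 cm / 100 = 0.192, 0.48 rad / 3.1416 = 0.1528.

{"op": "drive_tool", "data": {
  "series": [
    [5,0,0,0.04,0,0,0],
    [5,0,0,0.08,0,0,0],
    [7,-0.025,0.024,0.09,0,0,0.0255],
    [7,-0.05,0.048,0.09,0,0,0.0509],
    [7,-0.075,0.072,0.09,0,0,0.0764],
    [7,-0.1,0.096,0.09,0,0,0.1019],
    [7,-0.125,0.12,0.09,0,0,0.1273],
    [7,-0.15,0.144,0.09,0,0,0.1528],
    [7,-0.175,0.168,0.09,0,0,0.1528],
    [7,-0.2,0.192,0.09,0,0,0.1528]
  ]
}}

```text
time: 19.1
position: [0.4331, 0.2365, 0.145]
orientation: [[-0.949, -0.315, 0.003], [-0.315, 0.949, 0.001], [-0.003, 0.001, -1.0]]
contact_force: [0.5, 1.6, -0.8]
width: 0.0701
gripper_force: 0.0
```

Scaled: -4 cm / 100 = -0.04, -2.4 cm / 100 = -0.024.

{"op": "drive_tool", "data": {
  "series": [
    [7,-0.024,0.019,0,0,0,0],
    [7,-0.024,0.019,0,0,0,0],
    [7,-0.024,0.019,-0.02,0,0,0],
    [7,-0.024,0.019,-0.04,0,0,0],
    [7,-0.024,0.019,-0.04,0,0,0],
    [7,-0.024,0.019,-0.04,0,0,0],
    [7,-0.024,0.019,-0.04,0,0,0],
    [7,-0.024,0.019,-0.04,0,0,0],
    [7,-0.024,0.019,-0.04,0,0,0],
    [7,-0.024,0.019,-0.04,0,0,0]
  ]
}}

```text
time: 19.93
position: [0.4108, 0.2547, 0.1052]
orientation: [[-0.949, -0.314, 0.003], [-0.314, 0.949, 0.002], [-0.003, 0.001, -1.0]]
contact_force: [0.4, -0.3, -0.6]
width: 0.0698
gripper_force: 0.0
```

```bash
python3 - <<'E'
from h import *
o,p=wrist("w6"); R=o["orientation"]; print(o["position"].round(4),o["joints"].round(1),np.degrees(np.arctan2(R[1,0],R[0,0])),R[:,2].round(3),o["width"])
C=wcloud(p)
print(topface(C,(.411,.2545),.022,.047)[:5])
E
```

```text
[0.4108 0.2547 0.1052] [ 31.8  18.7 -16.6  54.5  -0.   13.5] -161.67407764584217 [ 0.003  0.002 -1.   ] 0.06979515863850749
(6780, array([411.2, 254.2]), array([46.7, 46.5]), 18.4, np.float64(0.036))
```

View pics/w6.png

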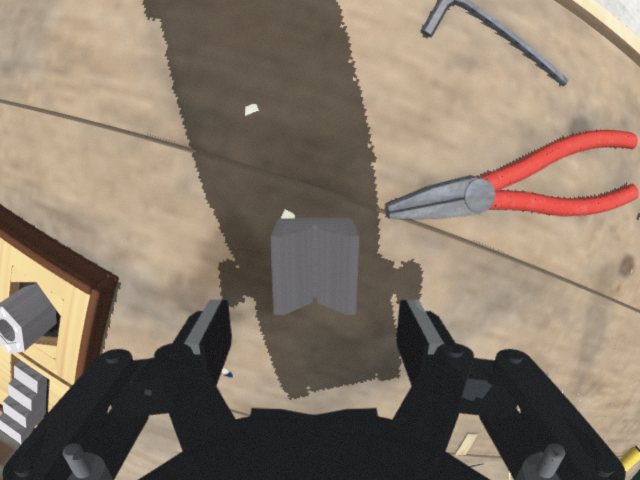

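The vee block at (315,265) is centred, with its groove along the tool x axis between the fingers. Grasping it.

{"op": "drive_tool", "data": {
  "series": [
    [7,0,0,-0.03,0,0,0],
    [7,0,0,-0.055,0,0,0],
    [7,0,0,-0.065,0,0,0],
    [7,0,0,-0.065,0,0,0],
    [7,0,0,-0.065,0,0,0],
    [4,0,0,-0.065,0,0,0],
    [4,0,0,-0.065,0,0,0],
    [4,0,0,-0.065,0,0,0],
    [4,0,0,-0.065,0,0,0],
    [4,0,0,-0.065,0,0,0]
  ],
  "newtons": 80
}}

```text
time: 20.82
position: [0.4113, 0.2554, 0.0411]
orientation: [[-0.949, -0.315, 0.004], [-0.315, 0.949, 0.003], [-0.005, 0.001, -1.0]]
contact_force: [-0.2, 0.6, 7.8]
width: 0.0446
gripper_force: 83.6
```

Scaled: -27.2 cm / 100 = -0.272, -23.8 cm / 100 = -0.238, -0.478 rad / 3.1416 = -0.1522.

{"op": "drive_tool", "data": {
  "series": [
    [4,0,0,0.04,0,0,0],
    [4,0,0,0.08,0,0,0],
    [4,0.021,-0.034,0.1,0,0,-0.0191],
    [4,0.042,-0.068,0.1,0,0,-0.0382],
    [4,0.063,-0.102,0.1,0,0,-0.0573],
    [4,0.084,-0.136,0.1,0,0,-0.0764],
    [4,0.105,-0.17,0.1,0,0,-0.0955],
    [4,0.126,-0.204,0.1,0,0,-0.1146],
    [4,0.147,-0.238,0.1,0,0,-0.1337],
    [4,0.168,-0.272,0.1,0,0,-0.1522]
  ]
}}

```text
time: 21.65
position: [0.5778, -0.0194, 0.1384]
orientation: [[-0.987, 0.16, -0.001], [0.16, 0.987, 0.0], [0.001, -0.0, -1.0]]
contact_force: [1.2, 0.7, -5.6]
width: 0.0448
gripper_force: 86.3
```

Scaled: -4.5 cm / 100 = -0.045, -3.6 cm / 100 = -0.036.

{"op": "drive_tool", "data": {
  "series": [
    [4,0.024,-0.036,0,0,0,0],
    [4,0.024,-0.036,0,0,0,0],
    [4,0.024,-0.036,0,0,0,0],
    [4,0.024,-0.036,0,0,0,0],
    [4,0.024,-0.036,-0.02,0,0,0],
    [4,0.024,-0.036,-0.045,0,0,0],
    [4,0.024,-0.036,-0.045,0,0,0],
    [4,0.024,-0.036,-0.045,0,0,0],
    [4,0.024,-0.036,-0.045,0,0,0],
    [4,0.024,-0.036,-0.045,0,0,0]
  ]
}}

```text
time: 22.48
position: [0.6031, -0.0529, 0.0961]
orientation: [[-0.988, 0.156, 0.005], [0.156, 0.988, -0.0], [-0.004, 0.0, -1.0]]
contact_force: [0.0, 0.1, -6.1]
width: 0.0442
gripper_force: 86.2
```

```bash
python3 - <<'E'
from h import *
o,p=wrist("w7"); R=o["orientation"]; print(o["position"].round(4),np.degrees(np.arctan2(R[1,0],R[0,0])),R[:,2].round(3),o["width"])
C=wcloud(p); z=o["position"][2]
print(topface(C,(.603,-.0522),z-.03,z+.01)[:5]); print(topface(C,(.6186,.0466),.026,.07)[:5])
E
```

```text
[ 0.6031 -0.0529  0.0961] 171.02452818285064 [ 0.005 -0.    -1.   ] 0.044189737516879574
(16579, array([603.1, -53.9]), array([71.8, 47.4]), 81.2, np.float64(0.0903))
(8940, array([615.9,  46.1]), array([94.2, 99.2]), 14.2, np.float64(0.0391))
```

View pics/w7.png

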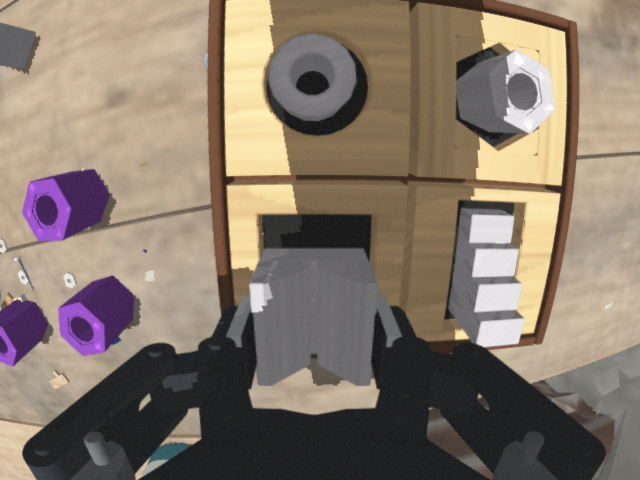

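The vee block is square over its pocket; the spacer (312,80), nut (505,95) and step block (490,280) are seated. Lowering and releasing.

Scaled: -4.3 cm / 100 = -0.043, -3 cm / 100 = -0.03.

{"op": "drive_tool", "data": {
  "series": [
    [4,0,0.001,-0.015,0,0,0],
    [4,0,0.001,-0.03,0,0,0],
    [4,0,0.001,-0.043,0,0,0],
    [4,0,0.001,-0.043,0,0,0],
    [4,0,0.001,-0.043,0,0,0],
    [4,0,0.001,-0.043,0,0,0],
    [6,0,0.001,-0.043,0,0,0],
    [6.3,0,0.001,-0.043,0,0,0],
    [6.3,0,0.001,-0.043,0,0,0],
    [6.3,0,0.001,-0.043,0,0,0]
  ]
}}

```text
time: 23.37
position: [0.6031, -0.0526, 0.0524]
orientation: [[-0.988, 0.157, 0.004], [0.157, 0.988, -0.0], [-0.004, 0.0, -1.0]]
contact_force: [-0.1, -0.2, -0.2]
width: 0.063
gripper_force: 0.0
```

Scaled: 17 cm / 100 = 0.17, 13 cm / 100 = 0.13.

{"op": "drive_tool", "data": {
  "series": [
    [6.3,0,0,0.02,0,0,0],
    [6.3,0,0,0.05,0,0,0],
    [6.3,0,0,0.09,0,0,0],
    [6.3,-0.04,0,0.13,0,0,0],
    [6.3,-0.08,0,0.17,0,0,0],
    [6.3,-0.09,0,0.17,0,0,0],
    [6.3,-0.09,0,0.17,0,0,0],
    [6.3,-0.09,0,0.17,0,0,0],
    [6.3,-0.09,0,0.17,0,0,0],
    [6.3,-0.09,0,0.17,0,0,0]
  ]
}}

```text
time: 24.2
position: [0.5125, -0.0524, 0.2203]
orientation: [[-0.988, 0.157, 0.001], [0.157, 0.988, 0.0], [-0.001, 0.0, -1.0]]
contact_force: [0.1, -0.2, 0.4]
width: 0.0629
gripper_force: 0.0
```

```bash
python3 - <<'E'
from h import *
o,p=wrist("w8"); p2=bot.get_image("side"); cv2.imwrite("pics/end.png",cv2.resize(p2["image"][200:420,240:400],(580,800))[:600])
cv2.imwrite("pics/end2.png",np.hstack([cv2.resize(p["image"],(400,300)),cv2.resize(p2["image"][200:420,220:420],(400,300))]))
C=wcloud(p); C2=cloud(p2)
for n,c in dict(long=(.6186,.0466),square=(.603,-.0522),hex=(.5198,.0622),round=(.5042,-.0366),bar=(.404,-.257),pb=(.499,-.401)).items():
    for D in (C,C2):
        try: print(n,topface(D,c,.033 if n!="long" else .028,.065,.042)[:5])
        except Exception: print(n,"-")
E
```

```text
long (1315, array([610. ,  46.2]), array([28.9, 51.3]), 80.8, np.float64(0.0387))
long (329, array([614.6,  42.9]), array([68.2, 75.1]), 47.6, np.float64(0.0407))
square (2456, array([602.7, -53.3]), array([46.1, 47.6]), 80.9, np.float64(0.0473))
square (347, array([603.2, -54.6]), array([49.7, 45.5]), 81.5, np.float64(0.0473))
hex (1759, array([519.7,  58.2]), array([36.4, 40.4]), 33.1, np.float64(0.0559))
hex (207, array([520.8,  56.9]), array([39.4, 37.9]), 89.6, np.float64(0.0534))
round (1636, array([504. , -39.4]), array([37.3, 37.1]), 5.9, np.float64(0.0562))
round (227, array([497.9, -41.7]), array([49.9, 40.1]), 8.6, np.float64(0.0541))
bar (2058, array([ 403.5, -255.9]), array([67.4, 28.6]), 55.8, np.float64(0.0474))
bar (449, array([ 404.8, -256.4]), array([68.9, 30.9]), 54.6, np.float64(0.048))
pb (996, array([ 498.1, -400.4]), array([48.9, 46.4]), 84.0, np.float64(0.0415))
pb (566, array([ 498.8, -401.5]), array([49.2, 45.7]), 83.5, np.float64(0.0422))
```

View pics/end2.png

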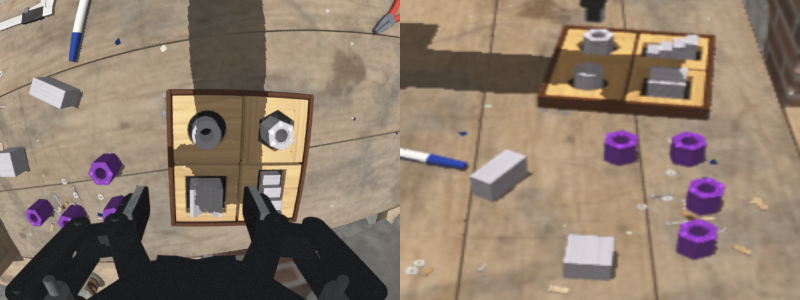

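All four pieces stand centred and level in their pockets, within 4 mm by the wrist measurements. The plain block and bar have not moved, and the gripper is clear.

```bash
python3 -c "
from station import bot; print(bot.hand_in())"
```

```text
the job is handed in; nothing more can be done
None
```

I put the vee block, step block, steel nut and spacer in their own pockets, left the plain block and bar where they stood, and handed the job in at about 24 s; no verdict was returned.

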